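Show the welder which gusset goes on which bracket

TASK

Show the welder what is left to do: with a fingertip just above it, point from above at the loose triangular gusset plate and stay there for two seconds, then point the same way at the empty inside corner of the one bracket that still has no gusset, stay there for two seconds, and finish still pointing at it. The brackets are hot from welding, so touch and move nothing at all. Do not point at the finished brackets, the square base plate or the red magnetic welding square on the way.

Things in the scene. Friction and masses are not known exactly. Their poses are not given: they have to be found in the camera images.
- gusset: the loose gusset: flat bright-steel triangular plate 6 mm thick lying on the table, a right-angled triangle with legs of 70 mm and clipped corners. Origin: on its underside (table level), at the middle of the triangle, 26 mm in from each leg; its legs lead from the square corner along its own +x and +y.
- bracket_bare: the bracket without a gusset: bright-steel angle, flat leg 90 mm long (its x) x 80 mm wide (its y) x 8 mm thick on the table, upright leg 8 mm thick along the whole -x edge, its top 90 mm above the table. Origin: centre of the underside of the flat leg; +x points away from the upright leg, on the open side.
- bare_corner (a point): the middle of the empty inside corner of bracket_bare, where the gusset should sit: a point in the air 28 mm out from the upright leg's inner face, at mid-width, 28 mm above the flat leg (36 mm above the table, 54 mm below the top of the upright leg). Axes as on the bracket, z up. A fingertip anywhere from here to a little above the top of the upright leg points at the corner.
- bracket_done_a: a finished angle bracket: the same bright steel angle, but with a triangular gusset plate (70 x 70 x 6 mm) welded upright in the middle of its inside corner. Not to be pointed at, still hot. Origin: centre of the underside of the flat leg; axes as on bracket_bare.
- bracket_done_b: a finished angle bracket: the same bright steel angle, but with a triangular gusset plate (70 x 70 x 6 mm) welded upright in the middle of its inside corner. Not to be pointed at, still hot. Origin: centre of the underside of the flat leg; axes as on bracket_bare.
- done_corner_a (a point): the middle of the inside corner of bracket_done_a (same place as bare_corner on its bracket), inside its gusset
- done_corner_b (a point): the middle of the inside corner of bracket_done_b (same place as bare_corner on its bracket), inside its gusset
- base_plate: loose square steel plate 70 x 70 x 6 mm with four small dark holes, lying flat. Not to be pointed at. Origin: centre of its underside.
- magnet_square: red and black magnetic welding square lying flat, about 80 x 80 x 17 mm, triangular with clipped corners. Not to be pointed at. Origin: underside, near the middle.
- chipping_hammer: chipping hammer lying on the right, 290 mm long along its x, about 150 mm across the head, 26 mm high. Bystander. Origin: underside, middle of its length.
- f_clamp: F-clamp with red jaws and wooden grip, 375 x 100 x 30 mm, lying on the left near the robot. Bystander. Origin: underside of its rail, middle of the rail.
- spray_can: upright spray can with a red cap, diameter 66 mm, 200 mm high, on the left. Bystander. Origin: centre of its foot.
Mind the look-alikes: they are no part of the job. What is shaped like the gusset but purple or yellow is not meant. What is shaped like the bracket_bare but turquoise is not meant.

How it is judged:
By the outcome, as a careful person would: the job done as asked, in the order asked, and still so for the second after the job is handed in, with the robot touching nothing.
It also fails if it takes over 42 s, if anything falls off the work surface, if the arm or the gripper's body presses on something with over 40 N, if the wrist force passes 120 N, or if a joint passes its speed limit or range.

ROBOT

A 7-joint arm with a two-finger parallel gripper is mounted at the origin on the work surface. World frame = base frame: x ahead of the robot, y to its left, z up, the work surface at z = 0. Lengths are in m, angles in rad, forces in N, time in s.
With the tool pointing down it reaches from about 0.425 to 0.875 m from the base axis. Payload 8.4 kg.
Tool frame: the origin (TCP) lies midway between the tips of the shut fingers; the grasp point (between the pads) lies 19 mm behind it; z points along the fingers, y is the direction in which the jaws open and shut (so a half turn about z gives the same grasp; the last joint's range is limited). The gripper opens to 87 mm and grips with 3 to 60 N. Pads are 19 mm wide; open, the fingers measure 117 mm over their backs; the gripper's body (75 mm by 190 mm) begins 51 mm behind the grasp point.
Start: joints at [1.032, 0.333, 0.04, 1.465, -0.013, 1.343, -0.059], TCP at [0.277, -0.588, 0.223] pointing down, gripper open.
Joint ranges: [-2.58, 2.58], [-0.38, 2.09], [-1.3, 1.39], [0.25, 2.4], [-1.5, 4.64], [0.08, 2.09], [-2.65, 2.65]. Speed limits (rad/s): [2.22, 2.22, 2.79, 2.79, 3.14, 3.14, 3.14].

INTERFACE

Orientations are given as a rotation vector (axis times angle).
In Python, from cell import * gives the robot as it stands.
- The arm moves only by the shell command python3 -m inch 'ROWS' [FORCE]. ROWS is JSON, one flat list of numbers, 7 for each row, row after row: the turn, a rotation vector about the tool's x, y, z in rad, then the shift along the tool's x, y, z in units of 50 mm (1.0 is 50 mm), then the closure, from 0 (fully open) to 1 (shut). A call has exactly 10 rows; each row shifts and turns the pose as measured when the row begins, along the tool's axes as they then stand; what a row does not reach is not made up. A row lasts 1/10 s, in which the tool goes at most 50 mm and 8.59 degrees, less where a joint would pass 70% of its speed; a pose out of reach is approached as far as the arm can. A call is refused whole if a number of a shift passes 1 or a number of a turn 0.15, either way. A call with a gripper value outside its range is refused whole. The fingers move at their own pace and stop on an object; FORCE is the grip in N (left out, the last holds). Time passes only in rows, so rows that do not move let the fingers close, or fill a call up. It gives the time, the measured TCP pose, the force and the opening at its end, in the units of the state.
- sense(): the state, without advancing time (a new reading comes with each control period).
- get_image(name): name is "scene" or "top" or "wrist"; returns a dict with "color" (480x640x3 uint8, red, green, blue), "fov_y" (degrees; the focal length in pixels is half the picture's height over the tangent of half this angle, whatever the lens; pixels are square), "cx", "cy" (the principal point, pixels), "xyz" and "attitude" of the camera in the world. Camera axes: x right, y up, looking along -z (the intrinsics and any distortion apply to the point x, -y, -z); pixel columns grow to the right and rows downward; lengths in m; the calibration is good to about 2 mm. A picture is of the moment at which its call begins. There is no depth.
- finish_job(): hands the job in, once; it reports no verdict.
The state is a dict: "time_s": time; "joint_pos": joint angles; "joint_velocities": joint speeds; "effort": joint torques, N m; "tool_pos": TCP position; "ee_rot": TCP orientation; "contact_force": force on the tool from outside, world axes, zero at the start; "torque": the same for the moment, N m; "width": opening from 0.0 (shut) to 1.0 (fully open).
Only numpy, scipy, OpenCV 4.12 (cv2) and the standard library are available. Lean on these libraries where they do the work, as an engineer would, in place of code of your own. Each camera call takes 0.05 s, during which the arm holds its last target.

## Working session

There is one attempt and no reset: what is moved stays moved. The work goes in short steps, Python scripts to look and compute and a shell command to move; the robot and the scene stay as the last step left them, time stands still between calls to the robot, and variables do not carry over. Pictures are saved under pics/ and viewed, and the job is handed in when it is done.

```bash
ls; mkdir -p pics
python3 - <<'E'
from cell import *
import cv2
s=sense();print({k:s[k] for k in('time_s','tool_pos','ee_rot','width','contact_force')})
for n in('top','scene'):
    d=get_image(n);cv2.imwrite(f'pics/{n}0.png',d['color'][:,:,::-1]);print(n,{k:v for k,v in d.items() if k!='color'})
E
```

```text
pics
{'time_s': 0.0, 'tool_pos': array([ 0.27652676, -0.58772411,  0.22166176]), 'ee_rot': array([-3.06441881e+00, -6.84874511e-01,  6.82253609e-04]), 'width': 1.0007648854528985, 'contact_force': array([ 0.02979024, -0.06344254,  0.45841652])}
top {'fov_y': 49.827753588738425, 'cx': 324.9677618886119, 'cy': 243.22410639023948, 'xyz': array([0.36897414, 0.03956631, 1.42479063]), 'attitude': array([ 0.05665392, -0.05747076, -1.59451664])}
scene {'fov_y': 49.790068888149406, 'cx': 324.56472536118696, 'cy': 238.2195695491399, 'xyz': array([ 1.0323961 , -0.75062918,  0.85097546]), 'attitude': array([0.85295018, 0.26543397, 0.562247  ])}
```

View pics/top0.png

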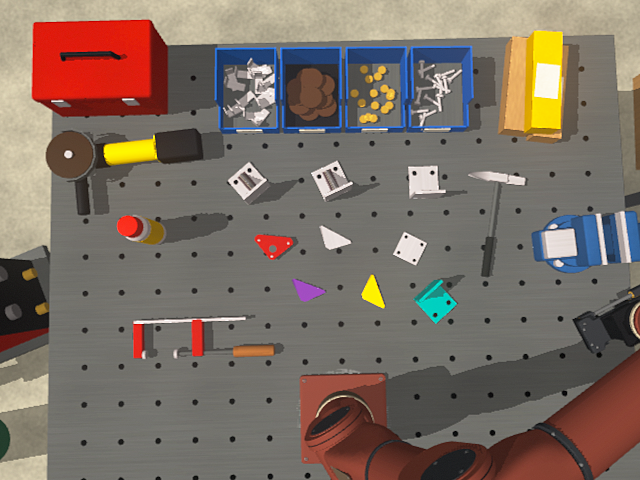

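View pics/scene0.png

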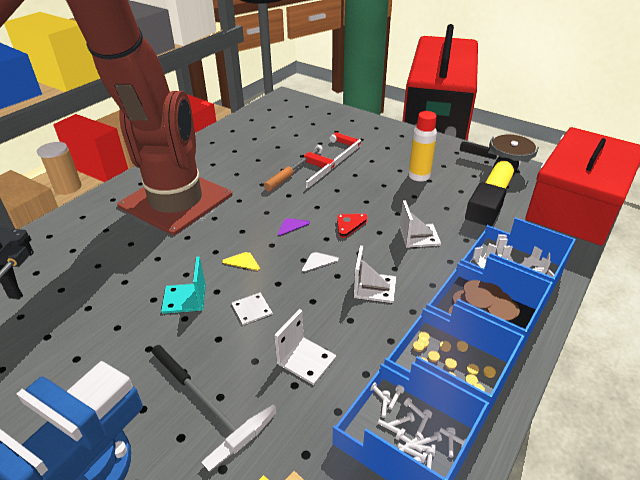

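```bash
cat > h.py <<'E'
import numpy as np,cv2
from scipy.spatial.transform import Rotation as R
def cam(d):
    f=240/np.tan(np.radians(d['fov_y'])/2);return f,d['cx'],d['cy'],np.array(d['xyz']),R.from_rotvec(d['attitude'])
def ray(d,u,v,z):
    f,cx,cy,p,r=cam(d);w=r.apply([(u-cx)/f,-(v-cy)/f,-1]);return p+w*(z-p[2])/w[2]
def proj(d,P):
    f,cx,cy,p,r=cam(d);c=r.inv().apply(np.asarray(P)-p);return np.c_[cx+f*c[...,0]/-c[...,2],cy-f*c[...,1]/-c[...,2]]
E
python3 - <<'E'
from cell import *
from h import *
d=get_image('top');e=get_image('scene')
print('base',proj(d,[[0,0,0.]]),proj(e,[[0,0,0.]]))
def crop(d,u,v,w,h,n,k):
    cv2.imwrite(n,cv2.resize(d['color'][v:v+h,u:u+w,::-1],None,fx=k,fy=k,interpolation=cv2.INTER_CUBIC))
crop(d,310,150,150,110,'pics/tc.png',5)
crop(e,230,230,180,160,'pics/sc.png',4)
crop
import pickle;pickle.dump((d,e),open('im.pkl','wb'))
E
```

```text
base [[343.1642117  417.38942603]] [[175.04697647 199.55651304]]
```

View pics/tc.png

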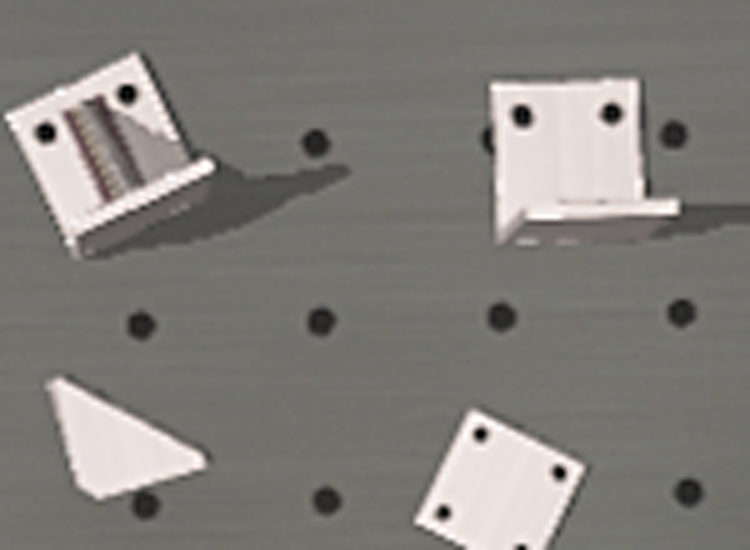

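View pics/sc.png

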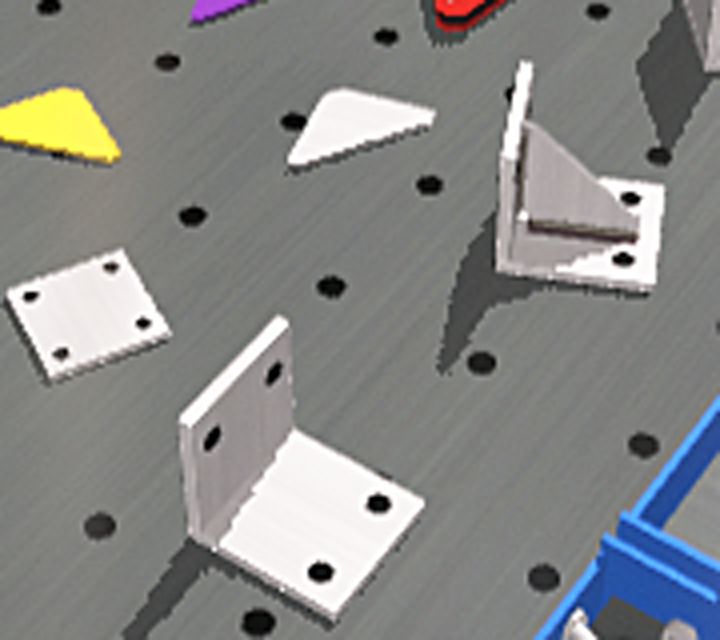

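```bash
cat > m.py <<'E'
from h import *
import pickle
from scipy.optimize import least_squares
d,e=pickle.load(open('im.pkl','rb'))
def T(c,k,o): return (np.array(c,float)+.5)/k-.5+np.array(o)
# gusset edges by mask
for n,im,box in(('top',d,(315,220,45,35)),('scene',e,(295,245,50,35))):
    u,v,w,h=box;g=cv2.cvtColor(im['color'],cv2.COLOR_RGB2GRAY)[v:v+h,u:u+w]
    k=6;G=cv2.resize(g,None,fx=k,fy=k,interpolation=cv2.INTER_CUBIC)
    m=(G>165).astype('uint8');cs,_=cv2.findContours(m,0,1);c=max(cs,key=cv2.contourArea)
    M=cv2.moments(c);cen=T([M['m10']/M['m00'],M['m01']/M['m00']],k,(u,v))
    P=np.array([ray(im,*T(p,k,(u,v)),.006)[:2] for p in c[:,0]])
    tri=cv2.minEnclosingTriangle((P*1000).astype('float32').reshape(-1,1,2))[1]
    ap=cv2.approxPolyDP((P*1000).astype('float32').reshape(-1,1,2),4,True)[:,0]
    print(n,'centroid px',cen,'world',ray(im,*cen,.006).round(4),'\n',ap.round(0).tolist(),'\narea mm2',cv2.contourArea((P*1000).astype('float32')))
    t=tri[:,0];print('tri',t.round(0).tolist(),[np.linalg.norm(t[i]-t[i-1]).round(1) for i in range(3)])
# bracket
mod={'FL':[.045,.04,.008],'FR':[.045,-.04,.008],'BLt':[-.045,.04,.09],'BRt':[-.045,-.04,.09],'ILt':[-.037,.04,.09],'IRt':[-.037,-.04,.09],'BL0':[-.045,.04,0],'BR0':[-.045,-.04,0]}
ob=[(d,'FL',T((491,82),5,(310,150))),(d,'FR',T((638,79),5,(310,150))),(d,'BL0',T((499,244),5,(310,150))),(d,'IRt',T((680,200),5,(310,150))),(d,'BRt',T((680,213),5,(310,150))),(d,'ILt',T((528,205),5,(310,150))),
(e,'FL',T((425,500),4,(230,230))),(e,'FR',T((334,612),4,(230,230))),(e,'IRt',T((190,422),4,(230,230))),(e,'ILt',T((290,325),4,(230,230))),(e,'BLt',T((280,317),4,(230,230))),(e,'BRt',T((181,417),4,(230,230)))]
def W(x,p): return np.array([x[0],x[1],0])+R.from_euler('z',x[2]).apply(p)
f=lambda x:np.concatenate([(proj(i,[W(x,mod[n])])[0]-o) for i,n,o in ob])
s=least_squares(f,[.63,-.15,0]);print('bracket',s.x,'\n',s.fun.reshape(-1,2).round(1).tolist())
c=W(s.x,[-.037+.028,0,.036]);print('corner',c)
E
python3 m.py
```

```text
top centroid px [332.71272551 238.61821825] world [0.4841 0.0159 0.006 ] 
 [[518.0, 53.0], [465.0, 38.0], [455.0, 28.0], [471.0, -32.0], [480.0, -29.0], [522.0, 45.0]] 
area mm2 2861.7366561159906
tri [[473.0, -42.0], [452.0, 35.0], [528.0, 56.0]] [np.float32(112.1), np.float32(80.2), np.float32(78.8)]
scene centroid px [318.04014945 260.3472454 ] world [0.4872 0.0135 0.006 ] 
 [[522.0, 51.0], [464.0, 37.0], [458.0, 30.0], [475.0, -37.0], [484.0, -33.0], [520.0, 35.0], [527.0, 38.0]] 
area mm2 3256.4200596470546
tri [[453.0, 34.0], [539.0, 58.0], [475.0, -47.0]] [np.float32(84.2), np.float32(89.2), np.float32(122.6)]
bracket [ 0.63662414 -0.23966613  0.0023911 ] 
 [[0.6, -0.1], [-0.0, -0.3], [-0.2, 0.0], [-0.3, -0.5], [-0.1, -0.1], [-0.5, -0.7], [0.4, 0.1], [0.1, 0.1], [-0.1, 0.8], [0.1, -1.1], [-0.6, -0.8], [-1.1, 0.1]]
corner [ 0.62762417 -0.23968765  0.036     ]
```

```bash
python3 - <<'E'
from h import *
import pickle
d,e=pickle.load(open('im.pkl','rb'))
for n,u,v,z in(('base',410,248,.006),('doneA up1',325,199,.0),('doneA upR top',352.5,182.5,.09),('doneA upL top',326,197,.09),('turq',436,300,.05),('magnet',273,245,.017),('vise',585,240,.1),('hammer',492,220,.02),('purple',308,290,.006),('bins',440,130,.05)):print(n,ray(d,u,v,z).round(3))
E
python3 -m inch '[0,0,0.11,0,0,-0.3,1, 0,0,0.11,0,0,-0.3,1, 0,0,0.11,0,0,-0.3,1, 0,0,0.11,0,0,-0.3,1, 0,0,0,0,0,-0.3,1, 0,0,0,0,0,0,1, 0,0,0,0,0,0,1, 0,0,0,0,0,0,1, 0,0,0,0,0,0,1, 0,0,0,0,0,0,1]' 20
```

```text
base [ 0.453 -0.196  0.006]
doneA up1 [0.596 0.034 0.   ]
doneA upR top [ 0.623 -0.038  0.09 ]
doneA upL top [0.587 0.032 0.09 ]
turq [ 0.311 -0.252  0.05 ]
magnet [0.47  0.18  0.017]
vise [ 0.457 -0.631  0.1  ]
hammer [ 0.523 -0.421  0.02 ]
purple [0.345 0.087 0.006]
bins [ 0.769 -0.282  0.05 ]
time_s: 1.2
tool_pos: [0.2757, -0.5862, 0.2939]
ee_rot: [-3.133, 0.027, 0.007]
contact_force: [0.8, 0.6, -0.6]
width: 0.17
```

```bash
python3 -m inch '[0,0,0,0.2,-0.7,0,1, 0,0,0,0.2,-0.7,0,1, 0,0,0,0.2,-0.7,0,1, 0,0,0,0.2,-0.7,0,1, 0,0,0,0.2,-0.7,0,1, 0,0,0,0.2,-0.7,0,1, 0,0,0,0.2,-0.7,0,1, 0,0,0,0.2,-0.7,0,1, 0,0,0,0.2,-0.7,0,1, 0,0,0,0.2,-0.7,0,1]'
```

```text
time_s: 2.2
tool_pos: [0.3811, -0.2285, 0.2906]
ee_rot: [-3.131, 0.039, 0.017]
contact_force: [0.8, -0.5, -0.6]
width: 0.006
```

```bash
python3 -m inch '[0,0,0,0.2,-0.7,0,1, 0,0,0,0.2,-0.7,0,1, 0,0,0,0.2,-0.7,0,1, 0,0,0,0.3,-0.7,0,1, 0,0,0,0.3,-0.7,0,1, 0,0,0,0.3,-0.7,0,1, 0,0,0,0.3,-0.4,0,1, 0,0,0,0.2,-0.2,0,1, 0,0,0,0,0,0,1, 0,0,0,0,0,0,1]'
python3 - <<'E'
from cell import *
from h import *
s=sense();r=R.from_rotvec(s['ee_rot']);print(s['tool_pos'],r.as_matrix().round(3).tolist())
print('to gusset hover, tool units',r.inv().apply(np.array([.486,.015,.1])-s['tool_pos'])/.05)
w=R.from_matrix(np.diag([1,-1,-1.]));print('turn to upright',(r.inv()*w).as_rotvec())
E
```

```text
time_s: 3.2
tool_pos: [0.4881, 0.0253, 0.2902]
ee_rot: [-3.131, 0.025, 0.018]
contact_force: [-0.3, -0.5, -0.7]
width: 0.006
[0.48811717 0.02529802 0.29023315] [[1.0, -0.016, -0.011], [-0.016, -1.0, 0.011], [-0.012, -0.01, -1.0]]
to gusset hover, tool units [0.00483557 0.24622827 3.80250208]
turn to upright [-0.01050692  0.01144554 -0.01611282]
```

```bash
python3 -m inch '[-0.01,0.011,-0.016,0,0.25,0.4,1, 0,0,0,0,0,0.5,1, 0,0,0,0,0,0.5,1, 0,0,0,0,0,0.5,1, 0,0,0,0,0,0.5,1, 0,0,0,0,0,0.5,1, 0,0,0,0,0,0.5,1, 0,0,0,0,0,0.4,1, 0,0,0,0,0,0.2,1, 0,0,0,0,0,0,1]'
python3 - <<'E'
from cell import *
from h import *
s=sense();r=R.from_rotvec(s['ee_rot']);print(s['tool_pos'])
print('to gusset, tool units',r.inv().apply(np.array([.486,.015,.022])-s['tool_pos'])/.05)
for n in('scene','wrist','top'):
    d=get_image(n);cv2.imwrite(f'pics/{n}1.png',d['color'][:,:,::-1]);print(n,proj(d,[[.486,.015,.006],s['tool_pos']]))
E
```

```text
time_s: 4.2
tool_pos: [0.4832, -0.0008, 0.084]
ee_rot: [3.135, -0.023, 0.002]
contact_force: [0.3, 0.5, 0.5]
width: 0.006
[ 0.48316538 -0.00078836  0.0839532 ]
to gusset, tool units [ 0.05014488 -0.32430015  1.23714086]
scene [[318.00367326 259.82654407]
 [312.82670816 238.1903855 ]]
wrist [[295.04787273 251.41495005]
 [322.80625732 314.08293221]]
top [[333.03198281 237.91216354]
 [339.5753428  236.37605096]]
```

View pics/scene1.png

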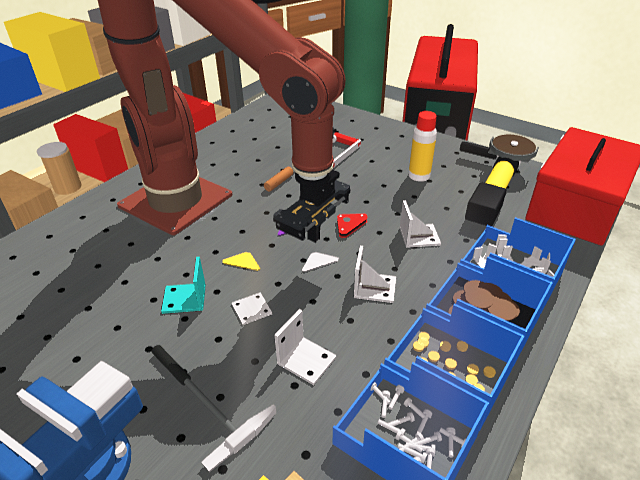

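View pics/wrist1.png

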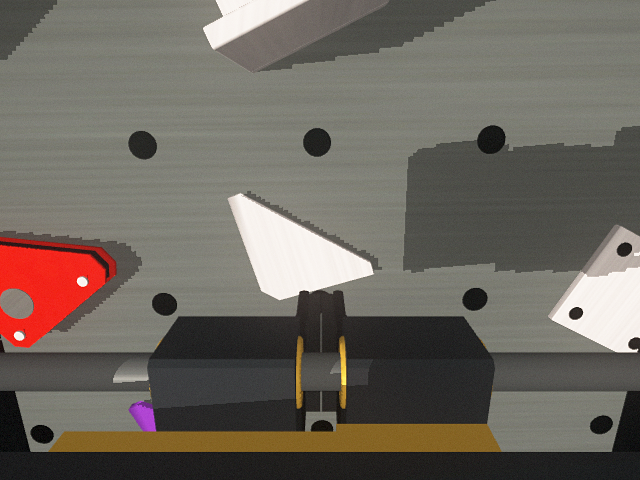

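```bash
python3 -m inch '[0,0,0,0,-0.1,0.1,1, 0,0,0,0.02,-0.1,0.2,1, 0,0,0,0.02,-0.1,0.2,1, 0,0,0,0,0,0.2,1, 0,0,0,0,0,0.2,1, 0,0,0,0,0,0.1,1, 0,0,0,0,0,0.1,1, 0,0,0,0,0,0,1, 0,0,0,0,0,0,1, 0,0,0,0,0,0,1]'
cat > g.py <<'E'
import sys
from cell import *
from h import *
s=sense();r=R.from_rotvec(s['ee_rot']);print(s['time_s'],s['tool_pos'],'tilt z',r.as_matrix()[:,2].round(3),np.abs(s['joint_velocities']).max())
t=np.array([float(a) for a in sys.argv[1:4]])
print('tool units',(r.inv().apply(t-s['tool_pos'])/.05).round(3))
E
python3 g.py .486 .015 .022
```

```text
time_s: 5.35
tool_pos: [0.4891, 0.0162, 0.0278]
ee_rot: [3.135, -0.021, 0.012]
contact_force: [0.3, -0.3, 0.2]
width: 0.001
5.35 [0.48913603 0.01619846 0.02780435] tilt z [ 0.008 -0.006 -1.   ] 0.001535974882233078
tool units [-0.063  0.024  0.116]
```

Small correction, then hold; a look while there.

```bash
python3 -m inch '[0,0,0,-0.05,0.02,0.1,1, 0,0,0,0,0,0,1, 0,0,0,0,0,0,1, 0,0,0,0,0,0,1, 0,0,0,0,0,0,1, 0,0,0,0,0,0,1, 0,0,0,0,0,0,1, 0,0,0,0,0,0,1, 0,0,0,0,0,0,1, 0,0,0,0,0,0,1]'; python3 g.py .486 .015 .022;python3 - <<'E'
from cell import *
from h import *
for n in('scene','wrist'):
    d=get_image(n);c=d['color'][...,::-1]
    if n=='scene': c=cv2.resize(c[180:320,230:420],None,fx=4,fy=4)
    cv2.imwrite(f'pics/{n}2.png',c)
E
```

```text
time_s: 6.35
tool_pos: [0.4873, 0.0149, 0.0235]
ee_rot: [3.135, -0.022, 0.016]
contact_force: [-0.1, -0.1, -0.2]
width: 0.007
6.35 [0.48731456 0.01487446 0.0234781 ] tilt z [ 0.01  -0.007 -1.   ] 0.0016445609086699088
tool units [-0.027 -0.002  0.029]
```

View pics/scene2.png

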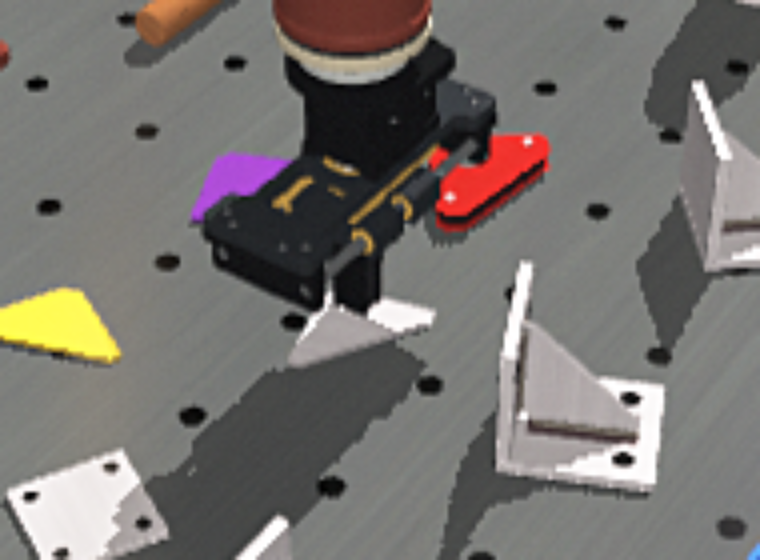

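View pics/wrist2.png

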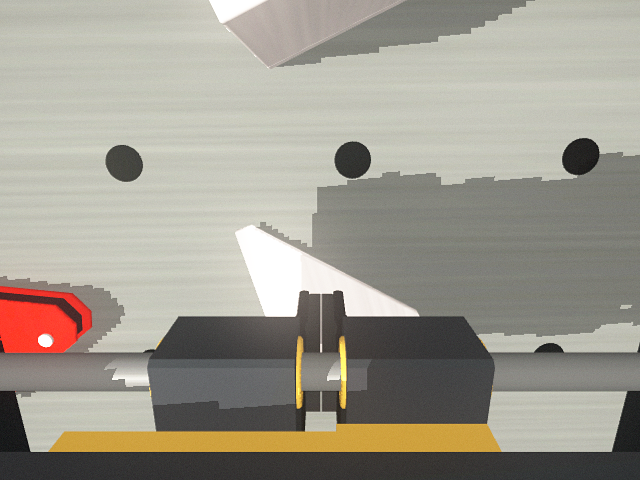

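The tip (scene crop ~(355,310), wrist ~(322,300)) stands over the middle of the gusset, clear of the done bracket and magnet. Hold there.

```bash
python3 -m inch '[0,0,0,0,0,0,1, 0,0,0,0,0,0,1, 0,0,0,0,0,0,1, 0,0,0,0,0,0,1, 0,0,0,0,0,0,1, 0,0,0,0,0,0,1, 0,0,0,0,0,0,1, 0,0,0,0,0,0,1, 0,0,0,0,0,0,1, 0,0,0,0,0,0,1]'; python3 -m inch '[0,0,0,0,0,0,1, 0,0,0,0,0,0,1, 0,0,0,0,0,0,1, 0,0,0,0,0,0,1, 0,0,0,0,0,0,1, 0,0,0,0,0,0,1, 0,0,0,0,0,0,1, 0,0,0,0,0,0,1, 0,0,0,0,0,0,1, 0,0,0,0,0,0,1]'; python3 g.py .486 .015 .022
```

```text
time_s: 7.45
tool_pos: [0.4873, 0.0149, 0.0235]
ee_rot: [3.135, -0.022, 0.016]
contact_force: [-0.2, 0.0, 0.7]
width: 0.002
time_s: 8.45
tool_pos: [0.4873, 0.0149, 0.0235]
ee_rot: [3.135, -0.022, 0.016]
contact_force: [0.9, -0.3, -1.2]
width: 0.002
8.45 [0.48728944 0.01487918 0.02345645] tilt z [ 0.01  -0.007 -1.   ] 0.0014039237166515329
tool units [-0.026 -0.002  0.029]
```

```bash
python3 -m inch '[0,0,0,0,0,-0.3,1, 0,0,0,0,0,-0.6,1, 0,0,0,0,0,-0.6,1, 0,0,0,0,0,-0.6,1, 0,0,0,0,0,-0.6,1, 0,0,0,0,0,-0.6,1, 0,0,0,0,0,-0.5,1, 0,0,0,0,0,-0.3,1, 0,0,0,0,0,0,1, 0,0,0,0,0,0,1]'; python3 g.py .628 -.24 .25
```

```text
time_s: 9.45
tool_pos: [0.4837, 0.0166, 0.2356]
ee_rot: [3.135, -0.02, 0.012]
contact_force: [-0.8, 0.0, 0.5]
width: 0.006
9.45 [0.4837146  0.01656982 0.23561366] tilt z [ 0.008 -0.006 -1.   ] 0.007938585066740743
tool units [ 2.954  5.095 -0.232]
```

```bash
python3 -m inch '[0,0,0,0.1,0.4,-0.1,1, 0,0,0,0.3,0.7,-0.1,1, 0,0,0,0.4,0.7,0,1, 0,0,0,0.4,0.7,0,1, 0,0,0,0.4,0.7,0,1, 0,0,0,0.4,0.7,0,1, 0,0,0,0.4,0.6,0,1, 0,0,0,0.3,0.3,0,1, 0,0,0,0.1,0.1,0,1, 0,0,0,0,0,0,1]'; python3 g.py .628 -.24 .16
```

```text
time_s: 10.45
tool_pos: [0.6206, -0.2371, 0.2308]
ee_rot: [3.138, -0.013, -0.018]
contact_force: [-0.3, 0.4, -0.3]
width: 0.006
10.45 [ 0.62062268 -0.23707976  0.23077502] tilt z [-0.011 -0.003 -1.   ] 0.016098129527263735
tool units [0.164 0.052 1.414]
```

```bash
python3 -m inch '[0,0,0,0.1,0.03,0.1,1, 0,0,0,0.06,0.02,0.2,1, 0,0,0,0,0,0.3,1, 0,0,0,0,0,0.3,1, 0,0,0,0,0,0.3,1, 0,0,0,0,0,0.2,1, 0,0,0,0,0,0.1,1, 0,0,0,0,0,0,1, 0,0,0,0,0,0,1, 0,0,0,0,0,0,1]'; python3 g.py .628 -.24 .075
python3 - <<'E'
from cell import *
from h import *
s=sense()
for n in('scene','wrist'):
    d=get_image(n);c=d['color'][...,::-1].copy()
    print(n,proj(d,[[.6276,-.2397,.036],s['tool_pos']]).round(1).tolist())
    if n=='scene': c=cv2.resize(c[230:400,220:410],None,fx=4,fy=4)[:600]
    cv2.imwrite(f'pics/{n}3.png',c)
E
```

```text
time_s: 11.45
tool_pos: [0.626, -0.2346, 0.1477]
ee_rot: [3.14, -0.004, -0.022]
contact_force: [1.0, 0.3, 0.3]
width: 0.008
11.45 [ 0.62601683 -0.23458527  0.14768503] tilt z [-0.014 -0.001 -1.   ] 0.007521931295429282
tool units [0.06  0.106 1.453]
scene [[302.4, 346.9], [301.7, 306.0]]
wrist [[329.0, 234.5], [322.7, 314.1]]
```

View pics/scene3.png

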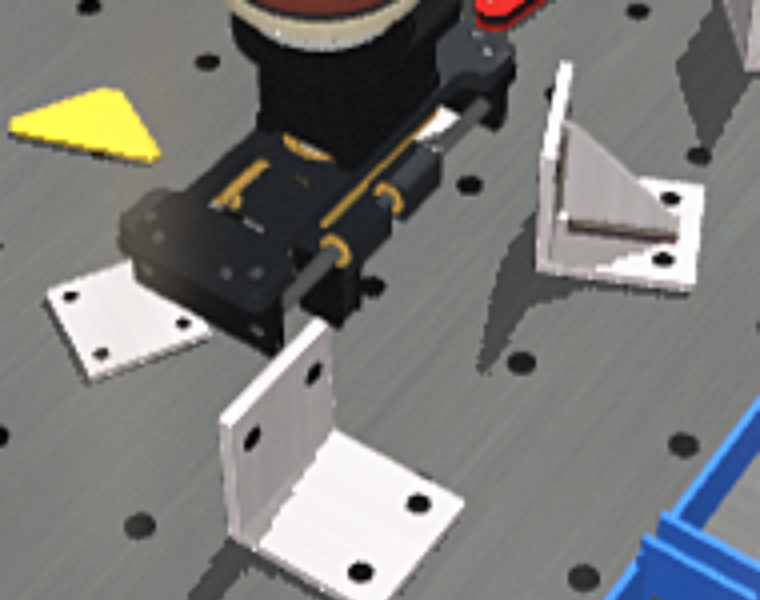

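View pics/wrist3.png

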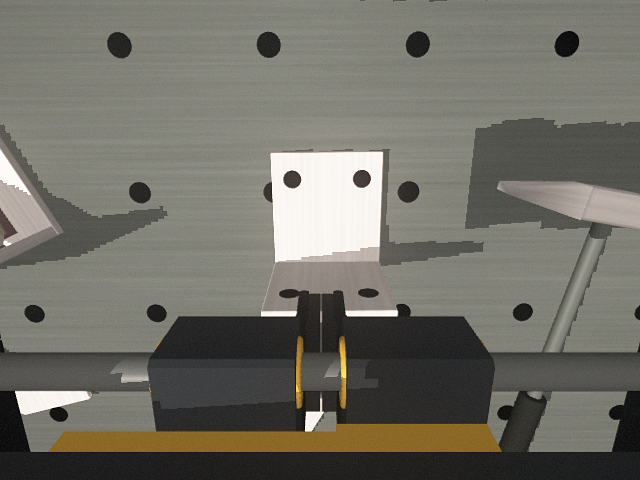

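Run:
```python
from cell import *
from h import *
d=get_image('wrist')
x0,y0=.6366,-.2397
P=[[x0+.045,y0+.04,.008],[x0+.045,y0-.04,.008],[x0-.037,y0+.04,.09],[x0-.037,y0-.04,.09],[x0-.037,y0+.04,.008],[x0-.037,y0-.04,.008]]
print(proj(d,P).round(1).tolist())
for u,v,z in((271,153,.008),(383,152,.008),(262,311,.09),(397,310,.09),(272,262,.008),(381,261,.008)):print(ray(d,u,v,z).round(4))
```

```text
[[271.5, 149.6], [385.2, 149.3], [261.7, 308.3], [400.0, 307.7], [275.7, 259.1], [380.4, 258.7]]
[ 0.6793 -0.1993  0.008 ]
[ 0.6797 -0.2782  0.008 ]
[ 0.5979 -0.1998  0.09  ]
[ 0.5982 -0.278   0.09  ]
[ 0.5973 -0.1967  0.008 ]
[ 0.5977 -0.2802  0.008 ]
```

```bash
python3 -m inch '[0,0.01,0,0.02,0.05,0.1,1, 0,0,0,0.02,0.04,0.1,1, 0,0,0,0,0,0.2,1, 0,0,0,0,0,0.2,1, 0,0,0,0,0,0.2,1, 0,0,0,0,0,0.2,1, 0,0,0,0,0,0.1,1, 0,0,0,0,0,0,1, 0,0,0,0,0,0,1, 0,0,0,0,0,0,1]'; python3 g.py .627 -.239 .075
```

```text
time_s: 12.6
tool_pos: [0.6276, -0.2395, 0.087]
ee_rot: [3.141, -0.004, -0.006]
contact_force: [0.5, 0.8, -0.1]
width: 0.006
12.6 [ 0.62764739 -0.23951419  0.08702062] tilt z [-0.004 -0.001 -1.   ] 0.004265061469536146
tool units [-0.012 -0.011  0.24 ]
```

```bash
python3 -m inch '[0,0,0,-0.01,0,0.1,1, 0,0,0,0,0,0.1,1, 0,0,0,0,0,0.1,1, 0,0,0,0,0,0,1, 0,0,0,0,0,0,1, 0,0,0,0,0,0,1, 0,0,0,0,0,0,1, 0,0,0,0,0,0,1, 0,0,0,0,0,0,1, 0,0,0,0,0,0,1]'; python3 g.py .627 -.239 .075
python3 - <<'E'
from cell import *
from h import *
for n in('scene','wrist'):
    d=get_image(n);c=d['color'][...,::-1].copy()
    if n=='scene': c=cv2.resize(c[230:380,220:410],None,fx=4,fy=4)
    cv2.imwrite(f'pics/{n}4.png',c)
E
```

```text
time_s: 13.6
tool_pos: [0.6279, -0.2398, 0.0722]
ee_rot: [3.14, -0.004, -0.003]
contact_force: [-0.8, 0.1, 0.9]
width: 0.007
13.6 [ 0.62791672 -0.23977212  0.07220597] tilt z [-0.002 -0.002 -1.   ] 0.0014953818128842084
tool units [-0.018 -0.015 -0.056]
```

View pics/scene4.png

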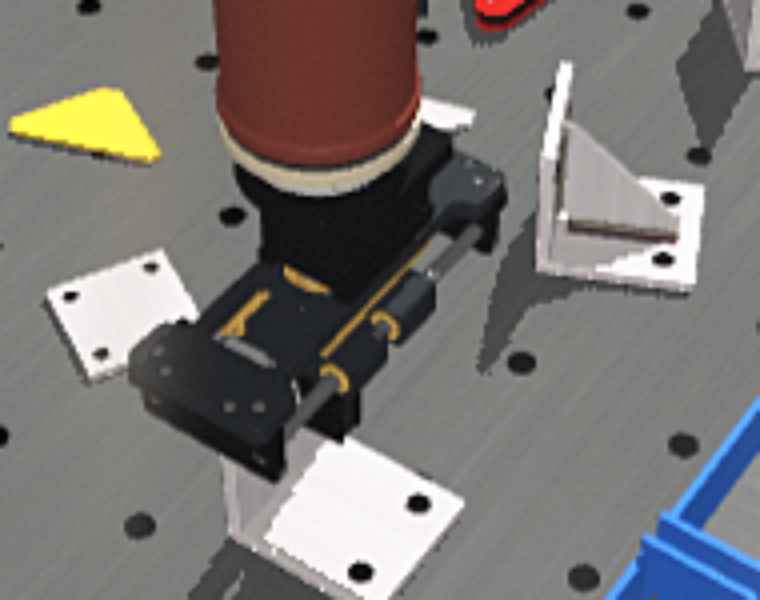

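View pics/wrist4.png

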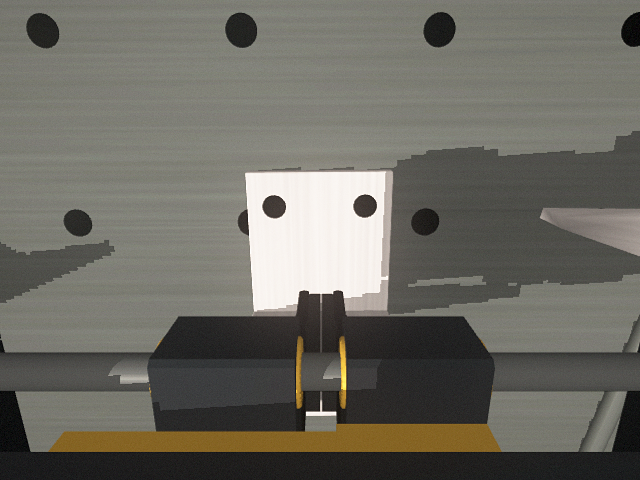

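The tip (wrist (322,293)) is centred over the inside corner (flat leg columns 248–392), on the open side of the upright and touching nothing. Hold.

```bash
python3 -m inch '[0,0,0,0,0,0,1, 0,0,0,0,0,0,1, 0,0,0,0,0,0,1, 0,0,0,0,0,0,1, 0,0,0,0,0,0,1, 0,0,0,0,0,0,1, 0,0,0,0,0,0,1, 0,0,0,0,0,0,1, 0,0,0,0,0,0,1, 0,0,0,0,0,0,1]'; python3 -m inch '[0,0,0,0,0,0,1, 0,0,0,0,0,0,1, 0,0,0,0,0,0,1, 0,0,0,0,0,0,1, 0,0,0,0,0,0,1, 0,0,0,0,0,0,1, 0,0,0,0,0,0,1, 0,0,0,0,0,0,1, 0,0,0,0,0,0,1, 0,0,0,0,0,0,1]'; python3 -m inch '[0,0,0,0,0,0,1, 0,0,0,0,0,0,1, 0,0,0,0,0,0,1, 0,0,0,0,0,0,1, 0,0,0,0,0,0,1, 0,0,0,0,0,0,1, 0,0,0,0,0,0,1, 0,0,0,0,0,0,1, 0,0,0,0,0,0,1, 0,0,0,0,0,0,1]'; python3 g.py .627 -.239 .075; python3 -c "
from cell import *
print(finish_job())"
```

```text
time_s: 14.7
tool_pos: [0.6279, -0.2398, 0.0722]
ee_rot: [3.14, -0.004, -0.003]
contact_force: [0.4, -0.7, 0.4]
width: 0.006
time_s: 15.7
tool_pos: [0.6279, -0.2398, 0.0722]
ee_rot: [3.14, -0.004, -0.003]
contact_force: [0.1, -0.1, 0.5]
width: 0.004
time_s: 16.7
tool_pos: [0.6279, -0.2397, 0.0722]
ee_rot: [3.14, -0.004, -0.003]
contact_force: [0.6, 0.5, -0.2]
width: 0.007
16.7 [ 0.62793209 -0.2397393   0.07221728] tilt z [-0.002 -0.002 -1.   ] 0.0018481570940559566
tool units [-0.019 -0.015 -0.056]
the job is handed in; nothing more can be done
None
```

The job is handed in. The arm pointed at the loose gusset, then at the empty corner of the bare bracket, and ended still pointing at that corner.

- **Gusset:** with the fingers shut and pointing straight down, the tip stood about 17 mm above the middle of the plate for over 2 s.
- **Bare bracket:** the arm lifted to about 0.23 m and crossed well clear of the finished brackets and the base plate. It lowered to the middle of the inside corner, at a height of 72 mm, below the 90 mm top of the upright leg. It held there for about 3 s before hand-in at 16.7 s.
- **Way to the gusset:** this path passed about 5 cm to the side of the base plate, at a height of 0.29 m and without stopping. It did not come near the finished brackets or the magnetic welding square.
- **Last checks:** the final TCP was within about 2 mm of the corner as measured by the top, scene and wrist cameras, and the wrist picture agreed with the first two within about 2 mm. Force readings stayed at noise level, around 1 N or less. In the pictures I took, nothing appeared to have moved.
- **Disagreement:** the outline of the gusset came out a few mm too large because of image blur. Its centre still agreed within about 3 mm between the top and scene cameras.

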